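# Snap the tool case lid shut

### The job

The lid is on the white tool case, but its rim is still sprung up all round: press the rim down with the fingertips, one side after another, until all four sections have clicked flush. Only press; do not lift or tip the case or push it along the bench, and leave everything else lying where it is.

Things in the scene. Friction and masses are not known exactly. Their poses are not given: they have to be found in the camera images.
- case: white plastic tool case, loose, about 1.8 kg, pale grey clip-on lid in place. 150 mm (x) by 220 mm (y) over the rim; flush rim 80 mm above the bench, panel inside it recessed about 3 mm. Carry handle folded on the -x wall, below the rim. The rim is slotted into four straight sections, one a side, between four fixed flush corners 30 mm square. Origin: centre of the underside, z up.
- press_near (a point): thumb ribs at the middle of the rim section along the long side at the case's -x, the one with the carry handle below it: on its upper face, 10 mm in from the outer edge. Moves with the section: 80 mm above the bench when home, about 5 mm higher when up. Section 156 mm long, 26 mm wide. Axes: x outward (-x of the case), y along the section, z out of its face.
- rim_near (a joint): flex of that section about its inner edge, rad: 0 = sprung up (outer edge 8 mm proud), 0.30 = home, flush, clicked. Snap: springs back unless pressed past about 0.16 (edge 3.5 mm proud), then pulls itself home and stays. Takes about 8 to 11 N straight down at the outer edge, more nearer the inner edge. Up at the start.
- press_far (a point): thumb ribs at the middle of the rim section along the long side at the case's +x: on its upper face, 10 mm in from the outer edge. Moves with the section: 80 mm above the bench when home, about 5 mm higher when up. Section 156 mm long, 26 mm wide. Axes: x outward (+x of the case), y along the section, z out of its face.
- rim_far (a joint): flex of that section about its inner edge, rad: 0 = sprung up (outer edge 8 mm proud), 0.30 = home, flush, clicked. Snap: springs back unless pressed past about 0.16 (edge 3.5 mm proud), then pulls itself home and stays. Takes about 8 to 11 N straight down at the outer edge, more nearer the inner edge. Up at the start.
- press_left (a point): thumb ribs at the middle of the rim section along the short side at the case's +y: on its upper face, 10 mm in from the outer edge. Moves with the section: 80 mm above the bench when home, about 5 mm higher when up. Section 86 mm long, 26 mm wide. Axes: x outward (+y of the case), y along the section, z out of its face.
- rim_left (a joint): flex of that section about its inner edge, rad: 0 = sprung up (outer edge 8 mm proud), 0.30 = home, flush, clicked. Snap: springs back unless pressed past about 0.16 (edge 3.5 mm proud), then pulls itself home and stays. Takes about 8 to 11 N straight down at the outer edge, more nearer the inner edge. Up at the start.
- press_right (a point): thumb ribs at the middle of the rim section along the short side at the case's -y: on its upper face, 10 mm in from the outer edge. Moves with the section: 80 mm above the bench when home, about 5 mm higher when up. Section 86 mm long, 26 mm wide. Axes: x outward (-y of the case), y along the section, z out of its face.
- rim_right (a joint): flex of that section about its inner edge, rad: 0 = sprung up (outer edge 8 mm proud), 0.30 = home, flush, clicked. Snap: springs back unless pressed past about 0.16 (edge 3.5 mm proud), then pulls itself home and stays. Takes about 8 to 11 N straight down at the outer edge, more nearer the inner edge. Up at the start.
- pump: yellow plastic hand pump, 230 mm long, 33 mm thick, black head and T-handle, lying on the bench. Origin: centre of its underside, x along the barrel towards the T-handle. Bystander.
- caliper: stainless side-pull bicycle brake caliper, about 95 by 80 mm, 42 mm high, resting on its two black brake shoes and its bolt. Origin: under its middle. Bystander.
- grip: black hard silicone handlebar grip with an aluminium clamp ring, 122 mm long, 38 mm thick, lying on the bench. Origin: under its middle, x along it. Bystander.
- spanner: steel spanner lying flat, 160 by 38 mm, 8 mm thick. Origin: under its middle, x along it. Bystander.
- tyre_lever: black plastic tyre lever lying flat, 120 by 26 mm, 12 mm high. Origin: under its middle, x along it. Bystander.
- patch_tin: closed aluminium patch-kit tin, 60 by 98 mm, 26 mm high. Origin: centre of its underside. Bystander.
- oil: grey plastic chain-oil bottle with a black cap, 42 mm in diameter, 125 mm tall, upright. Origin: centre of its underside. Bystander.

How it is judged:
By the outcome, as a careful person would: the job done as asked, in the order asked, and still so for the second after the job is handed in, with the robot touching nothing.
It also fails if it takes over 48 s, if anything falls off the work surface, if the arm or the gripper's body presses on something with over 40 N, if the wrist force passes 120 N, or if a joint passes its speed limit or range.

### The arm

A 6-joint arm with a two-finger parallel gripper is mounted at the origin on the work surface. World frame = base frame: x ahead of the robot, y to its left, z up, the work surface at z = 0. Lengths are in m, angles in rad, forces in N, time in s.
With the tool pointing down it reaches from about 0.325 to 0.85 m from the base axis. Payload 15.5 kg.
Tool frame: the origin (TCP) lies at the very end of the fingers, on their centre line; the grasp point (between the pads) lies 19 mm behind it; z points along the fingers, y is the line along which they close (so a half turn about z gives the same grasp; the last joint's range is limited). The gripper opens to 91 mm and grips with 3 to 60 N. Pads are 32 mm wide; open, the fingers measure 118 mm over their backs; the gripper's body (76 mm by 178 mm) begins 60 mm behind the grasp point.
Start: joints at [1.004, 0.494, 1.345, -0, 1.302, -0.096], TCP at [0.283, 0.557, 0.214] pointing down, gripper open.
Joint ranges: [-2.91, 2.91], [-0.82, 2.16], [0.22, 2.67], [-1.22, 4.37], [0.12, 2.79], [-3.08, 3.08]. Speed limits (rad/s): [1.89, 1.89, 2.57, 3.01, 3.01, 3.01].

### API

Orientations are given as [roll, pitch, yaw] about the fixed x, y, z axes, in that order (R = Rz(yaw) Ry(pitch) Rx(roll)).
In Python, from station import monitor, snapshot, calibration, job gives the robot as it stands. The module is installed in compiled form; this text tells all that it offers.
- The arm moves only by the shell command python3 -m crank 'ROWS' [FORCE]. ROWS is JSON, a list of rows, each an object with "dp": the shift along the world's x, y, z in units of 100 mm (1.0 is 100 mm), a list of three; "delta_rot": the turn, a rotation vector about the world's x, y, z in units of 180 degrees (1.0 is 180 degrees), a list of three; "hand": the opening in per cent of the stroke, from 0 (shut) to 100 (fully open). In form: [{"dp": [dx, dy, dz], "delta_rot": [ax, ay, az], "hand": hand}, ...]. A call has 1 to 12 rows; each row is the pose to reach, as a shift and turn from the pose commanded when the call began, turning the shorter way round; what a row does not reach only later rows make up. A row lasts 1/12 s, in which the tool goes at most 41.7 mm and 7.16 degrees, less where a joint would pass 70% of its speed; a pose out of reach is approached as far as the arm can. A call with a number of a shift or a turn outside -1 to 1 is refused whole. A call with a gripper value outside its range is refused whole. The fingers move at their own pace and stop on an object; FORCE is the grip in N (left out, the last holds). Time passes only in rows, so rows that repeat a pose let the fingers close. It gives the time, the measured TCP pose, the force, the opening and the grip force at its end, in the units of the state.
- monitor.sense(): the state, without advancing time (a new reading comes with each control period).
- snapshot(name): name is "scene" or "top" or "wrist"; returns the picture (480x640x3 uint8, red, green, blue); there is no depth.
- calibration(name): a dict with "fx", "fy", "cx", "cy" (pixels), "R" (3x3) and "t" (3): a world point X has camera coordinates R X + t. Camera axes: x right, y down, z forward; pixel columns grow to the right and rows downward; lengths in m; the calibration is good to about 2 mm. The wrist camera is an equidistant fisheye: a pixel r from the principal point sees the ray r / f radians off the axis. A picture is of the moment at which its call begins: read the wrist's pose just before it. calibration takes no time and is no camera call; for the wrist camera it gives the pose at the moment of the call.
- job.sign_off(): hands the job in; it is judged then, once.
The state is a dict: "clock": time; "joints": joint angles; "joint_vel": joint speeds; "joint_torque": joint torques, N m; "ee_pos": TCP position; "tcp_rot": TCP orientation; "ft_force": force on the tool from outside, world axes, zero at the start; "moment": the same for the moment, N m; "width": finger opening in m; "finger_force": force on a finger pad.
Only numpy, scipy, OpenCV 4.12 (cv2) and the standard library are available. Lean on these libraries where they do the work, as an engineer would, in place of code of your own. Each camera call takes 0.05 s, during which the arm holds its last target. There are 200 camera calls.

## Working session

There is one attempt and no reset: what is moved stays moved. The work goes in short steps, Python scripts to look and compute and a shell command to move; the robot and the scene stay as the last step left them, time stands still between calls to the robot, and variables do not carry over. Pictures are saved under pics/ and viewed, at most 10 in all, crops included, and the job is handed in when it is done.

```bash
mkdir -p pics; python3 - <<'E'
from station import monitor, snapshot, calibration
import cv2
print(monitor.sense())
for n in("scene","top"):
    cv2.imwrite(f"pics/{n}0.png",snapshot(n)[:,:,::-1]); print(n,calibration(n))
E
```

```text
{'clock': 0.0, 'joints': array([ 1.00449268e+00,  4.94168859e-01,  1.34615205e+00,  1.41229721e-05,
        1.30248300e+00, -9.55073328e-02]), 'joint_vel': array([ 9.72482731e-04, -4.61621527e-04, -1.95084023e-03, -7.87153748e-05,
       -1.79037239e-03,  7.95802478e-04]), 'joint_torque': array([ 1.47672719e-03, -8.78830075e+01, -3.81863558e+01,  7.05581764e-02,
        5.33214631e-02, -2.14563488e-04]), 'ee_pos': array([0.28328657, 0.55667911, 0.21334008]), 'tcp_rot': array([-3.14038822e+00, -1.29058730e-04,  2.67079251e+00]), 'ft_force': array([ 0.19874449,  0.5463774 , -0.27170087]), 'moment': array([-0.04649282,  0.01114711,  0.00459753]), 'finger_force': 0.0, 'width': 0.09106628053967267}
scene {'fx': 574.013053249329, 'fy': 574.013053249329, 'cx': 324.05429477185527, 'cy': 232.60623341035455, 'R': array([[ 0.69269556,  0.72122744,  0.00196004],
       [ 0.54665565, -0.52325323, -0.65373821],
       [-0.47046834,  0.45391302, -0.75671825]]), 't': array([-0.39569033, -0.25184406,  1.87081552])}
top {'fx': 466.7623535488325, 'fy': 466.7623535488325, 'cx': 322.5813432465312, 'cy': 238.61411839689808, 'R': array([[-0.06501077, -0.99787833, -0.00352626],
       [-0.97241723,  0.06414447, -0.22425482],
       [ 0.22400522, -0.01114999, -0.97452416]]), 't': array([0.0495713 , 0.56174005, 0.99530842])}
```

View pics/top0.png

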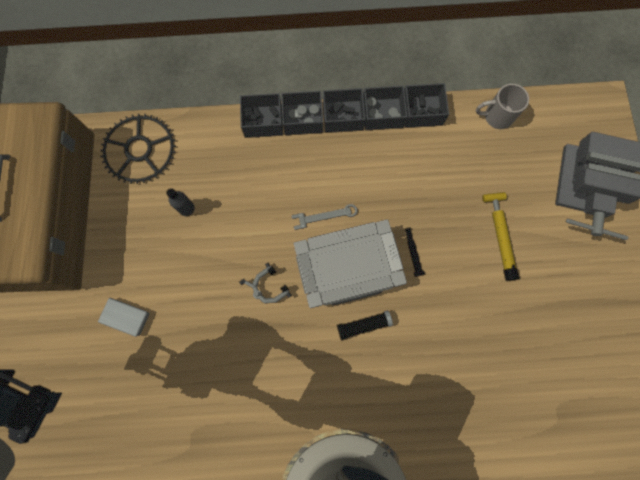

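View pics/scene0.png

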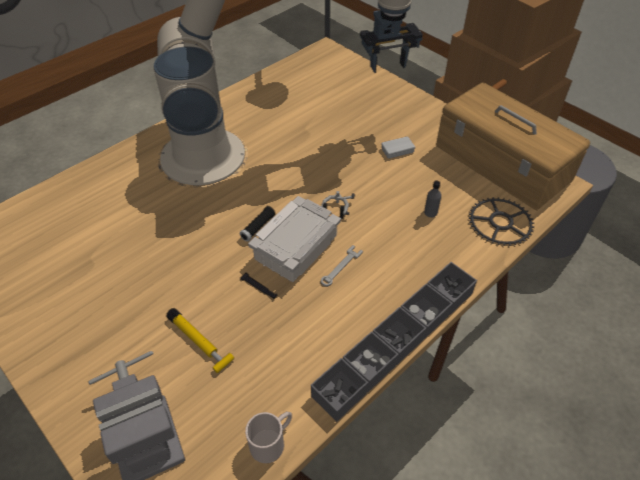

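The top view shows the case centred near (350,264) and the scene view near (295,235). I'll enlarge both.

```bash
python3 - <<'E'
import cv2
a=cv2.imread("pics/top0.png")[210:320,230:440]; b=cv2.imread("pics/scene0.png")[185:305,230:370]
cv2.imwrite("pics/c1.png",cv2.resize(a,(798,418),interpolation=cv2.INTER_CUBIC)) #3.8x
cv2.imwrite("pics/c2.png",cv2.resize(b,(700,600),interpolation=cv2.INTER_CUBIC)) #5x
E
```

```text
(no output)
```

View pics/c1.png

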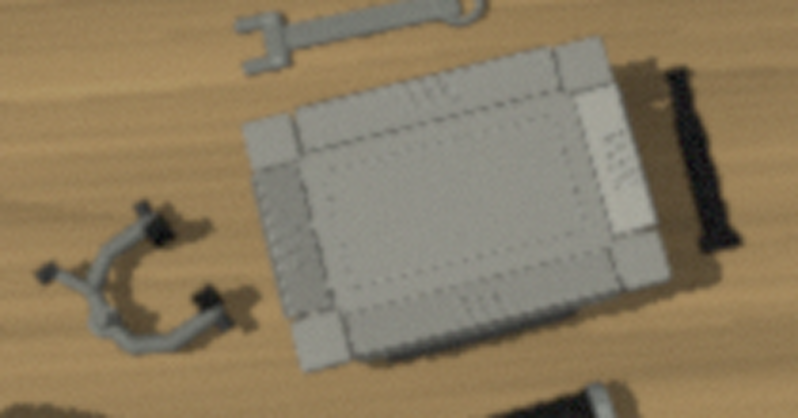

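View pics/c2.png

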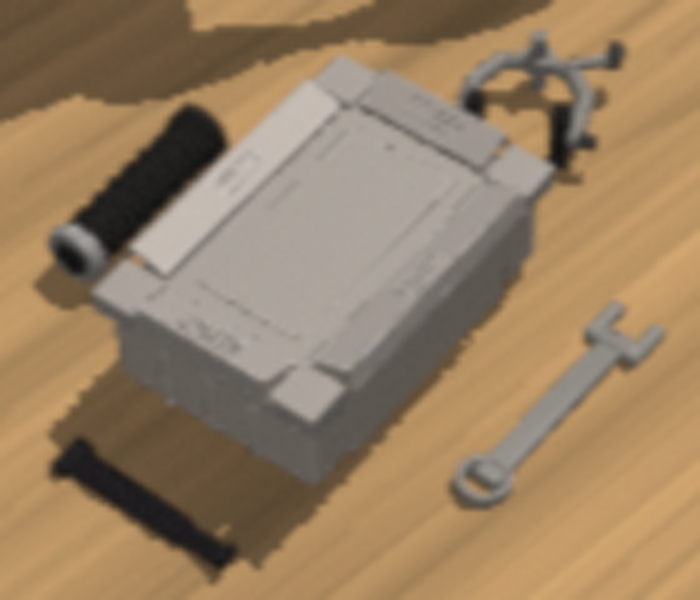

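The crops show all four sections up, and the outer corners can be read in both views. I'll triangulate them.

```bash
python3 - <<'E'
from station import monitor, calibration
import numpy as np, cv2
T,S=calibration("top"),calibration("scene")
def P(c): return np.array([[c["fx"],0,c["cx"]],[0,c["fy"],c["cy"]],[0,0,1]])@np.c_[c["R"],c["t"]]
# order far+y, far-y, near-y, near+y
t=np.array([[243,127],[602,38],[670,278],[305,372]])/3.8+[230,210]-.4
s=np.array([[553,172],[310,425],[95,292],[342,57]])/5+[230,185]-.4
X=cv2.triangulatePoints(P(T),P(S),t.T.copy(),s.T.copy()); X=(X[:3]/X[3]).T
print(X.round(4)); print(np.linalg.norm(X-np.roll(X,-1,0),axis=1))
c=X.mean(0); v=(X[0]+X[3]-X[1]-X[2]); yaw=np.arctan2(-v[0],v[1])
u=(X[0]+X[1]-X[2]-X[3]); print("c",c,"yaw",np.degrees(yaw),np.degrees(np.arctan2(u[1],u[0])))
ex=np.array([np.cos(yaw),np.sin(yaw)]); ey=np.array([-ex[1],ex[0]])
p=monitor.sense()["ee_pos"]; print(p)
for n,d in(("robotside",-.070*ex),("farside",.070*ex),("+y",.105*ey),("-y",-.105*ey)):
    q=c[:2]+d; print(n,q.round(4),"shift100mm",((q-p[:2])*10).round(2))
E
```

```text
[[ 0.5551  0.0779  0.0744]
 [ 0.5947 -0.1378  0.0775]
 [ 0.4498 -0.1622  0.0785]
 [ 0.41    0.0508  0.0772]]
[0.21926272 0.146981   0.21667044 0.14761213]
c [ 0.50242432 -0.04283663  0.07686561] yaw 10.496662732476972 10.088468230345972
[0.2833267  0.5567096  0.21339642]
robotside [ 0.4336 -0.0556] shift100mm [ 1.5  -6.12]
farside [ 0.5713 -0.0301] shift100mm [ 2.88 -5.87]
+y [0.4833 0.0604] shift100mm [ 2.   -4.96]
-y [ 0.5216 -0.1461] shift100mm [ 2.38 -7.03]
```

```bash
python3 -m crank '[{"dp":[0.2,-0.5,0],"delta_rot":[0,0,-0.07],"hand":0},{"dp":[0.3,-0.8,0],"delta_rot":[0,0,-0.11],"hand":0},{"dp":[0.4,-1,0],"delta_rot":[0,0,-0.14],"hand":0},{"dp":[0.4,-1,0],"delta_rot":[0,0,-0.14],"hand":0},{"dp":[0.4,-1,0],"delta_rot":[0,0,-0.14],"hand":0}]' 20
python3 -m crank '[{"dp":[0.4,-1,0],"delta_rot":[0,0,-0.15],"hand":0},{"dp":[0.4,-1,0],"delta_rot":[0,0,-0.15],"hand":0},{"dp":[0.4,-1,0],"delta_rot":[0,0,-0.15],"hand":0},{"dp":[0.4,-1,0],"delta_rot":[0,0,-0.15],"hand":0},{"dp":[0.4,-1,0],"delta_rot":[0,0,-0.15],"hand":0}]'
for i in 1 2; do :; done
python3 -m crank '[{"dp":[0.4,-1,0],"delta_rot":[0,0,0],"hand":0},{"dp":[0.4,-1,0],"delta_rot":[0,0,0],"hand":0},{"dp":[0.4,-1,0],"delta_rot":[0,0,0],"hand":0},{"dp":[0.4,-1,0],"delta_rot":[0,0,0],"hand":0}]'
python3 -m crank '[{"dp":[0.4,-1,0],"delta_rot":[0,0,0],"hand":0},{"dp":[0.4,-1,0],"delta_rot":[0,0,0],"hand":0},{"dp":[0.4,-1,0],"delta_rot":[0,0,0],"hand":0},{"dp":[0.4,-1,0],"delta_rot":[0,0,0],"hand":0}]'
python3 -m crank '[{"dp":[0.4,-0.96,-0.5],"delta_rot":[0,0,0],"hand":0},{"dp":[0.4,-0.96,-0.9],"delta_rot":[0,0,0],"hand":0},{"dp":[0.4,-0.96,-0.9],"delta_rot":[0,0,0],"hand":0},{"dp":[0.4,-0.96,-0.9],"delta_rot":[0,0,0],"hand":0},{"dp":[0.4,-0.96,-0.9],"delta_rot":[0,0,0],"hand":0},{"dp":[0.4,-0.96,-0.9],"delta_rot":[0,0,0],"hand":0}]'
python3 - <<'E'
from station import monitor, snapshot
import cv2
s=monitor.sense(); print(s["ee_pos"],s["tcp_rot"],s["ft_force"])
im=snapshot("wrist")[:,:,::-1]; cv2.imwrite("pics/w1.png",im)
E
```

```text
clock: 0.52
ee_pos: [0.324, 0.4558, 0.2139]
tcp_rot: [-3.141, 0.0, 2.225]
ft_force: [-0.7, 0.1, -0.6]
width: 0.0608
finger_force: 0.0
clock: 0.93
ee_pos: [0.3638, 0.3566, 0.2139]
tcp_rot: [-3.141, -0.0, 1.756]
ft_force: [0.5, 0.7, 0.6]
width: 0.0277
finger_force: 0.0
clock: 1.27
ee_pos: [0.4046, 0.2548, 0.2138]
tcp_rot: [3.142, 0.001, 1.765]
ft_force: [0.1, 0.5, -0.1]
width: 0.0016
finger_force: 0.0
clock: 1.6
ee_pos: [0.4452, 0.155, 0.2139]
tcp_rot: [3.141, 0.001, 1.764]
ft_force: [-0.2, 0.3, -0.0]
width: 0.0004
finger_force: 0.0
clock: 2.1
ee_pos: [0.4834, 0.0621, 0.1236]
tcp_rot: [-3.14, -0.001, 1.763]
ft_force: [-0.0, 0.2, -0.6]
width: 0.0002
finger_force: 0.0
[0.48344697 0.06205428 0.12355071] [-3.14026820e+00 -6.39062610e-04  1.76276328e+00] [-0.03160812  0.22411431 -0.56941306]
```

View pics/w1.png

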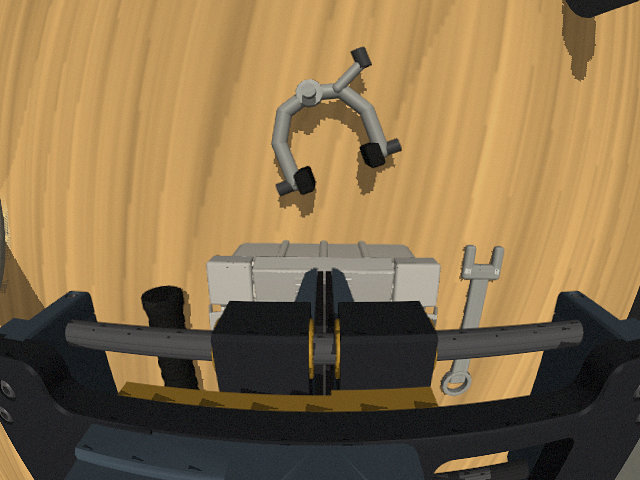

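The wrist view shows the fingers at (322,290), centred over the +y section. Now I press.

```bash
python3 -m crank '[{"dp":[0,0,-0.2],"delta_rot":[0,0,0],"hand":0},{"dp":[0,0,-0.32],"delta_rot":[0,0,0],"hand":0},{"dp":[0,0,-0.35],"delta_rot":[0,0,0],"hand":0},{"dp":[0,0,-0.36],"delta_rot":[0,0,0],"hand":0},{"dp":[0,0,-0.37],"delta_rot":[0,0,0],"hand":0},{"dp":[0,0,-0.38],"delta_rot":[0,0,0],"hand":0},{"dp":[0,0,-0.38],"delta_rot":[0,0,0],"hand":0}]'
python3 -m crank '[{"dp":[0,0,-0.01],"delta_rot":[0,0,0],"hand":0},{"dp":[0,0,-0.02],"delta_rot":[0,0,0],"hand":0},{"dp":[0,0,-0.02],"delta_rot":[0,0,0],"hand":0}]'
python3 -m crank '[{"dp":[0,0,-0.01],"delta_rot":[0,0,0],"hand":0},{"dp":[0,0,-0.02],"delta_rot":[0,0,0],"hand":0},{"dp":[0,0,-0.02],"delta_rot":[0,0,0],"hand":0}]'
```

```text
clock: 2.73
ee_pos: [0.484, 0.0617, 0.0869]
tcp_rot: [3.14, -0.0, 1.76]
ft_force: [-2.0, 4.7, 10.8]
width: 0.0002
finger_force: 5.2
clock: 2.98
ee_pos: [0.484, 0.0616, 0.0849]
tcp_rot: [3.14, -0.0, 1.76]
ft_force: [-0.4, 3.4, 3.7]
width: 0.0003
finger_force: 2.0
clock: 3.23
ee_pos: [0.4838, 0.0611, 0.0824]
tcp_rot: [3.141, 0.0, 1.76]
ft_force: [0.1, -0.3, 0.6]
width: 0.0004
finger_force: 0.0
```

```bash
python3 -m crank '[{"dp":[0,0,0.2],"delta_rot":[0,0,0],"hand":0},{"dp":[0,0,0.3],"delta_rot":[0,0,0],"hand":0},{"dp":[0.3,-0.3,0.3],"delta_rot":[0,0,0],"hand":0},{"dp":[0.6,-0.6,0.3],"delta_rot":[0,0,0],"hand":0},{"dp":[0.88,-0.91,0.3],"delta_rot":[0,0,0],"hand":0},{"dp":[0.88,-0.91,0.3],"delta_rot":[0,0,0],"hand":0},{"dp":[0.88,-0.91,0.3],"delta_rot":[0,0,0],"hand":0},{"dp":[0.88,-0.91,0.3],"delta_rot":[0,0,0],"hand":0}]'
python3 -m crank '[{"dp":[0,0,-0.15],"delta_rot":[0,0,0],"hand":0},{"dp":[0,0,-0.22],"delta_rot":[0,0,0],"hand":0},{"dp":[0,0,-0.25],"delta_rot":[0,0,0],"hand":0},{"dp":[0,0,-0.26],"delta_rot":[0,0,0],"hand":0},{"dp":[0,0,-0.27],"delta_rot":[0,0,0],"hand":0},{"dp":[0,0,-0.27],"delta_rot":[0,0,0],"hand":0}]'
python3 -m crank '[{"dp":[0,0,-0.01],"delta_rot":[0,0,0],"hand":0},{"dp":[0,0,-0.02],"delta_rot":[0,0,0],"hand":0},{"dp":[0,0,-0.03],"delta_rot":[0,0,0],"hand":0},{"dp":[0,0,-0.03],"delta_rot":[0,0,0],"hand":0}]'
python3 - <<'E'
from station import monitor, snapshot
import cv2
im=snapshot("top")[:,:,::-1][210:320,230:440]; cv2.imwrite("pics/t2.png",cv2.resize(im,(798,418),interpolation=cv2.INTER_CUBIC))
E
```

```text
clock: 3.9
ee_pos: [0.571, -0.03, 0.1118]
tcp_rot: [-3.141, -0.0, 1.759]
ft_force: [0.3, 0.4, 0.2]
width: 0.0008
finger_force: 0.0
clock: 4.4
ee_pos: [0.5709, -0.0291, 0.0851]
tcp_rot: [-3.141, -0.0, 1.761]
ft_force: [-0.4, 1.5, 5.2]
width: 0.0004
finger_force: 2.4
clock: 4.73
ee_pos: [0.5711, -0.0298, 0.0817]
tcp_rot: [-3.141, -0.0, 1.76]
ft_force: [-0.2, 0.1, 0.9]
width: 0.0004
finger_force: 0.0
```

View pics/t2.png

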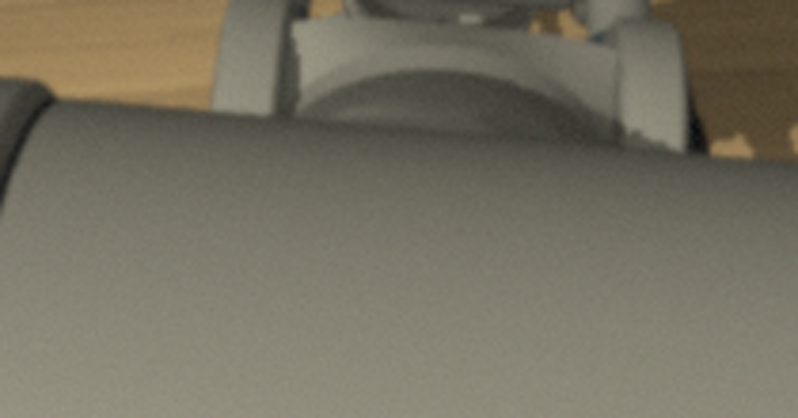

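The arm hides the case in this view, but the force drop indicates the far section snapped. Next the -y side, then the robot side.

```bash
python3 -m crank '[{"dp":[0,0,0.2],"delta_rot":[0,0,0],"hand":0},{"dp":[0,0,0.3],"delta_rot":[0,0,0],"hand":0},{"dp":[-0.15,-0.35,0.3],"delta_rot":[0,0,0],"hand":0},{"dp":[-0.3,-0.7,0.3],"delta_rot":[0,0,0],"hand":0},{"dp":[-0.43,-1,0.3],"delta_rot":[0,0,0],"hand":0},{"dp":[-0.43,-1,0.3],"delta_rot":[0,0,0],"hand":0}]'
python3 -m crank '[{"dp":[-0.07,-0.16,0],"delta_rot":[0,0,0],"hand":0},{"dp":[-0.07,-0.16,0],"delta_rot":[0,0,0],"hand":0},{"dp":[-0.07,-0.16,-0.15],"delta_rot":[0,0,0],"hand":0},{"dp":[-0.07,-0.16,-0.22],"delta_rot":[0,0,0],"hand":0},{"dp":[-0.07,-0.16,-0.25],"delta_rot":[0,0,0],"hand":0},{"dp":[-0.07,-0.16,-0.26],"delta_rot":[0,0,0],"hand":0},{"dp":[-0.07,-0.16,-0.26],"delta_rot":[0,0,0],"hand":0}]'
python3 -m crank '[{"dp":[0,0,-0.01],"delta_rot":[0,0,0],"hand":0},{"dp":[0,0,-0.02],"delta_rot":[0,0,0],"hand":0},{"dp":[0,0,-0.03],"delta_rot":[0,0,0],"hand":0},{"dp":[0,0,-0.03],"delta_rot":[0,0,0],"hand":0}]'
python3 -m crank '[{"dp":[0,0,0.2],"delta_rot":[0,0,0],"hand":0},{"dp":[0,0,0.3],"delta_rot":[0,0,0],"hand":0},{"dp":[-0.3,0.3,0.3],"delta_rot":[0,0,0],"hand":0},{"dp":[-0.6,0.6,0.3],"delta_rot":[0,0,0],"hand":0},{"dp":[-0.88,0.9,0.3],"delta_rot":[0,0,0],"hand":0},{"dp":[-0.88,0.9,0.3],"delta_rot":[0,0,0],"hand":0},{"dp":[-0.88,0.9,0.3],"delta_rot":[0,0,0],"hand":0}]'
python3 -m crank '[{"dp":[0,0,-0.15],"delta_rot":[0,0,0],"hand":0},{"dp":[0,0,-0.22],"delta_rot":[0,0,0],"hand":0},{"dp":[0,0,-0.25],"delta_rot":[0,0,0],"hand":0},{"dp":[0,0,-0.26],"delta_rot":[0,0,0],"hand":0},{"dp":[0,0,-0.26],"delta_rot":[0,0,0],"hand":0}]'
python3 -m crank '[{"dp":[0,0,-0.01],"delta_rot":[0,0,0],"hand":0},{"dp":[0,0,-0.02],"delta_rot":[0,0,0],"hand":0},{"dp":[0,0,-0.03],"delta_rot":[0,0,0],"hand":0},{"dp":[0,0,-0.03],"delta_rot":[0,0,0],"hand":0}]'
```

```text
clock: 5.28
ee_pos: [0.5268, -0.1342, 0.1123]
tcp_rot: [-3.141, 0.001, 1.757]
ft_force: [1.3, -1.4, 0.2]
width: 0.0003
finger_force: 0.0
clock: 5.87
ee_pos: [0.5217, -0.1458, 0.086]
tcp_rot: [-3.141, 0.0, 1.76]
ft_force: [-2.7, -2.5, 7.9]
width: 0.0004
finger_force: 3.8
clock: 6.2
ee_pos: [0.5217, -0.1455, 0.0829]
tcp_rot: [-3.142, -0.0, 1.76]
ft_force: [0.4, -0.6, -0.2]
width: -0.0001
finger_force: 0.0
clock: 6.78
ee_pos: [0.4321, -0.0545, 0.1133]
tcp_rot: [-3.141, -0.0, 1.762]
ft_force: [-0.0, -0.4, 0.6]
width: 0.0004
finger_force: 0.0
clock: 7.2
ee_pos: [0.4339, -0.0564, 0.0868]
tcp_rot: [-3.141, -0.0, 1.759]
ft_force: [0.0, 0.0, 9.0]
width: 0.0003
finger_force: 4.5
clock: 7.53
ee_pos: [0.4338, -0.0564, 0.0839]
tcp_rot: [-3.141, -0.0, 1.759]
ft_force: [-0.3, 0.4, -0.4]
width: 0.0004
finger_force: 0.0
```

```bash
python3 -m crank '[{"dp":[0,0,0.3],"delta_rot":[0,0,0],"hand":0},{"dp":[0,0,0.7],"delta_rot":[0,0,0],"hand":0},{"dp":[0,0,1],"delta_rot":[0,0,0],"hand":0},{"dp":[0,0.4,1],"delta_rot":[0,0,0],"hand":0},{"dp":[0,0.8,1],"delta_rot":[0,0,0],"hand":0},{"dp":[0,1,1],"delta_rot":[0,0,0],"hand":0},{"dp":[0,1,1],"delta_rot":[0,0,0],"hand":0}]'
python3 -m crank '[{"dp":[-0.3,1,0.2],"delta_rot":[0,0,0],"hand":0},{"dp":[-0.3,1,0.2],"delta_rot":[0,0,0],"hand":0},{"dp":[-0.3,1,0.2],"delta_rot":[0,0,0],"hand":0},{"dp":[-0.3,1,0.2],"delta_rot":[0,0,0],"hand":0}]'
python3 -m crank '[{"dp":[-0.3,1,0],"delta_rot":[0,0,0],"hand":0},{"dp":[-0.3,1,0],"delta_rot":[0,0,0],"hand":0},{"dp":[-0.3,1,0],"delta_rot":[0,0,0],"hand":0},{"dp":[-0.3,1,0],"delta_rot":[0,0,0],"hand":0}]'
python3 -m crank '[{"dp":[-0.3,1,0],"delta_rot":[0,0,0],"hand":0},{"dp":[-0.3,1,0],"delta_rot":[0,0,0],"hand":0},{"dp":[-0.3,1,0],"delta_rot":[0,0,0],"hand":0},{"dp":[-0.3,1,0],"delta_rot":[0,0,0],"hand":0}]'
python3 -m crank '[{"dp":[-0.3,1,0],"delta_rot":[0,0,0],"hand":0},{"dp":[-0.3,1,0],"delta_rot":[0,0,0],"hand":0},{"dp":[-0.3,1,0],"delta_rot":[0,0,0],"hand":0},{"dp":[-0.3,1,0],"delta_rot":[0,0,0],"hand":0}]'
python3 - <<'E'
from station import snapshot
import cv2, numpy as np
t=snapshot("top")[:,:,::-1][210:320,230:440]; s=snapshot("scene")[:,:,::-1][185:305,230:370]
r=lambda a,w,h:cv2.resize(a,(w,h),interpolation=cv2.INTER_CUBIC)
cv2.imwrite("pics/t3.png",r(t,798,418)); cv2.imwrite("pics/s3.png",r(s,700,600))
E
```

```text
clock: 8.12
ee_pos: [0.4337, 0.0469, 0.1843]
tcp_rot: [3.141, -0.001, 1.762]
ft_force: [-0.7, 0.2, 0.3]
width: 0.0001
finger_force: 0.0
clock: 8.45
ee_pos: [0.4031, 0.1467, 0.2048]
tcp_rot: [3.14, -0.001, 1.762]
ft_force: [0.4, 0.2, -0.0]
width: 0.0003
finger_force: 0.0
clock: 8.78
ee_pos: [0.3733, 0.2465, 0.2039]
tcp_rot: [3.141, -0.001, 1.762]
ft_force: [0.4, -1.2, -0.1]
width: 0.0004
finger_force: 0.0
clock: 9.12
ee_pos: [0.3437, 0.3465, 0.2038]
tcp_rot: [3.141, -0.001, 1.762]
ft_force: [-0.4, 0.4, -1.2]
width: 0.0003
finger_force: 0.0
clock: 9.45
ee_pos: [0.3139, 0.4465, 0.2037]
tcp_rot: [3.141, -0.001, 1.762]
ft_force: [-0.1, -1.0, -0.6]
width: 0.0007
finger_force: 0.0
```

View pics/t3.png

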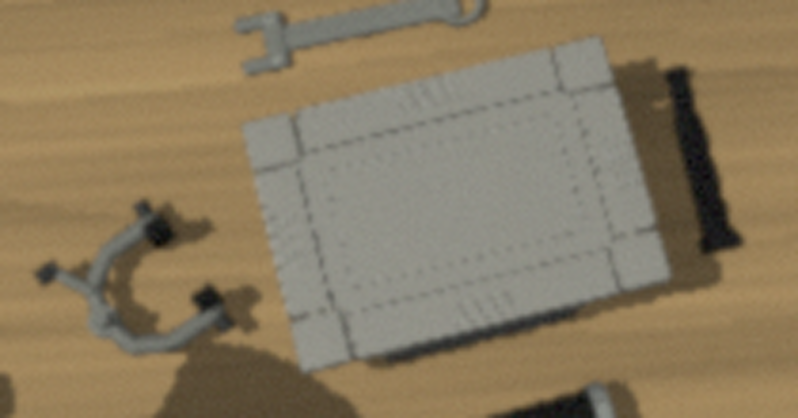

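View pics/s3.png

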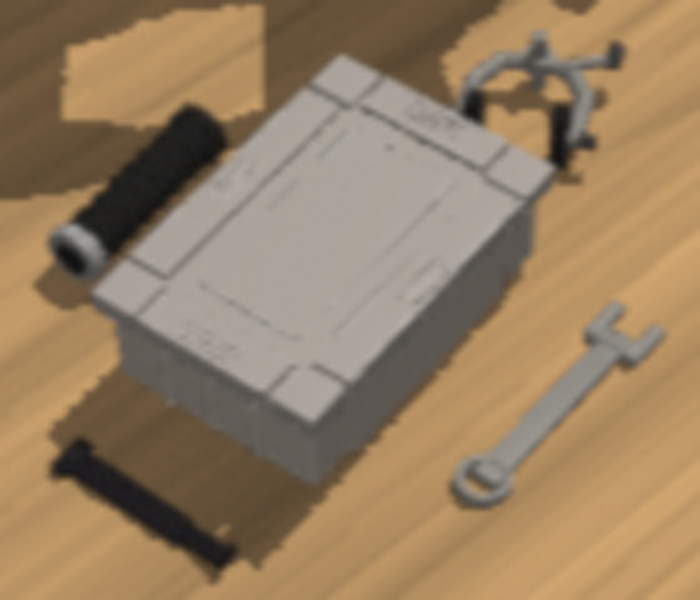

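Both crops show all four sections flush with uniform shading. The case corners are still at (243,127), (602,38), (670,278) and (305,372), and the bystanders haven't moved.

```bash
python3 -c "
from station import job; print(job.sign_off())"
```

```text
the job is handed in; nothing more can be done
None
```

All four rim sections are clicked flush, the case and the objects around it look unmoved in the final pictures, and the job was handed in at about 9.6 s.

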